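# Pack out a clamping fixture with shims and hold it shut

## Task

The movement holder in the clamping fixture is too short to be clamped: the pusher meets its stop pins before it reaches it. Take shims from the wooden rack and stand them one beside another in the gap between pusher and movement holder, only as many as it takes until the pusher pinches the stack against the movement holder and the back stop before its stroke runs out; the spare shims stay in the rack, and the bottle and watch cases stay where they are. Finish holding: keep hold of the pusher and keep it pressed firmly against the stack, without letting go.

Things in the scene. Friction and masses are not known exactly. Their poses are not given: they have to be found in the camera images.
- fixture: fixed aluminium bed, 220 mm long (its x) by 72 mm wide (y) by 12 mm thick, lying on the worktop. Origin: centre of its underside; x points from the pusher to the back stop. On it two rails 5 mm thick, 12 mm high (top 24 mm above the worktop), 45 mm apart inside, run along x either side of the middle line; parts stand between them on the bed's top, z = 12 mm
- pusher: dark steel block 60 mm long (x), 36 wide, 30 high, sliding along the fixture's x between the rails, with about 1.5 N friction; stays where left. Origin: centre of its underside, axes as the fixture's. Stroke 40 mm: fully back its origin is at x = -70 mm in the fixture's frame, with the stroke used up (stop pins) at -30 mm. Starts within 3 mm of fully back
- pusher_face (a point): middle of the pusher's flat front face (30 mm ahead of the pusher's origin), 15 mm above the bed's top; at x = -40 mm in the fixture's frame when fully back, 0 when the stroke is used up
- pusher_post (a point): middle of the top end of the square steel post by which the pusher is held: 16 x 16 mm, upright, sides square to the pusher's x and y, axis 42 mm behind the pusher's front face. It rises from 46 mm to 80 mm above the worktop (this point: 80 mm); stop pins nearby reach 32 mm up
- stop: fixed dark steel back stop on the bed, 24 mm long (x) by 36 mm wide by 24 mm high, with a round knob on top (height 38 mm in all). Origin: centre of its underside; its front face is 12 mm from the origin towards -x. Where along the bed it is locked differs each time
- movement_holder: small loose light grey movement holder, a solid block 28 mm long (x), 23 wide, 17 high, standing on the bed between the rails just in front of the back stop. Origin: centre of its underside. The gap from it to the fully drawn back pusher is 50 to 70 mm; it takes two or three shims to close it within the stroke
- rack: fixed light wooden rack 146 mm long (x), 52 mm wide, 15 mm high, with four cross slots 14 mm wide at x = -45, -15, 15, 45 mm, one shim in each. Origin: centre of the underside; slot floor 6 mm above the worktop
- shim_1: one of four identical steel shims standing in the rack: body 10 mm thick (its x), 36 wide (y), 30 high, with a central grip tab 16 mm wide (y), 10 thick, 26 high on top (56 mm in all). Origin: centre of the underside; z up. 90 g. Grip the tab from above across its 16 mm width; set shims some 10 mm apart first, so that the fingers clear the neighbouring tab, then the pusher closes them up
- shim_2: the same as shim_1, in another slot of the rack
- shim_3: the same as shim_1, in another slot of the rack
- shim_4: the same as shim_1, in another slot of the rack
- oil_bottle: bystander: small amber bottle with white cap, 31 mm across, 60 mm high; origin at the underside
- gold_case: bystander: gold watch head, 34 x 25 x 10 mm; origin at the underside
- chrono_case: bystander: round grey watch case with black dial, 37 mm across, 10 mm high; origin at the underside
Things that resemble listed ones, but are neither listed nor needed, are in the scene too. What is shaped like the shim_1 but green, pink or red is not meant.

How it is judged:
By the outcome, as a careful person would: the job done as asked, in the order asked, and still so for the second after the job is handed in, while the arm keeps its last pose, push and grip.
It also fails if it takes over 72 s, if anything falls off the work surface, if the arm or the gripper's body presses on something with over 40 N, if the wrist force passes 120 N, or if a joint passes its speed limit or range.

## Robot

A 6-joint arm with a two-finger parallel gripper is mounted at the origin on a cart in front of the work surface, level with it; the furniture and walls round the work are solid. World frame = base frame: x ahead of the robot, y to its left, z up, the work surface at z = 0. Lengths are in m, angles in rad, forces in N, time in s.
With the tool pointing down it reaches from about 0.3 to 0.875 m from the base axis. Payload 6.4 kg.
Tool frame: the origin (TCP) lies at the very end of the fingers, on their centre line; the grasp point (between the pads) lies 19 mm behind it; z points along the fingers, y is the line along which they close (so a half turn about z gives the same grasp; the last joint's range is limited). The gripper opens to 85 mm and grips with 20 to 120 N. Pads are 22 mm wide; open, the fingers measure 114 mm over their backs; the gripper's body (76 mm by 85 mm) begins 54 mm behind the grasp point. The pads swing forward as they close: fully open they stand 13 mm farther back than shut.
Start: joints at [-1.332, 0.181, 1.607, -0, 1.354, -0.206], TCP at [0.247, -0.519, 0.231] pointing down, gripper open.
Joint ranges: [-2.99, 2.99], [-0.89, 2.07], [0.3, 2.58], [-1.14, 4.28], [0, 2.63], [-3.12, 3.12]. Speed limits (rad/s): [2.57, 2.57, 3.01, 3.14, 3.14, 3.14].

## Interface

Orientations are given as a unit quaternion [w, x, y, z].
In Python, from bench import ctrl gives the robot as it stands.
- The arm moves only by the tool jog_arm, never from a script. Its argument "series" is a list that holds one entry, the list of rows, each a list of 7 numbers: the shift along the tool's x, y, z in mm, then the turn, a rotation vector about the tool's x, y, z in rad, then the finger opening in mm, from 0 to 85.4. In form: [[[tx, ty, tz, rx, ry, rz, gripper], ...]]. A call has exactly 10 rows; each row shifts and turns the commanded pose from where the row before left it, along the tool's axes as they then stand; what a row does not reach is not made up. A row lasts 1/10 s, in which the tool goes at most 50 mm and 8.59 degrees, less where a joint would pass 70% of its speed; a pose out of reach is approached as far as the arm can. A call with a gripper value outside its range is refused whole. The fingers move at their own pace and stop on an object; the grip force is fixed at half the most. Time passes only in rows, so rows that do not move let the fingers close, or fill a call up. It gives the time, the measured TCP pose, the force, the opening and the grip force at its end, in the units of the state.
- ctrl.get_obs(): the state, without advancing time (a new reading comes with each control period).
- ctrl.camera(name): name is "side" or "top"; returns a dict with "frame" (400x640x3 uint8, blue, green, red), "z_map" (400x640 float32, m along the optical axis (not along the pixel's ray), 0 where there is no reading), "fx", "fy", "cx", "cy" (pixels), "xyz" and "rotation" of the camera in the world. Camera axes: x right, y down, z forward; pixel columns grow to the right and rows downward; lengths in m; the calibration is good to about 2 mm. A picture is of the moment at which its call begins.
- ctrl.hand_in(): hands the job in; it is judged then, once.
The state is a dict: "time_s": time; "q": joint angles; "dq": joint speeds; "joint_efforts": joint torques, N m; "eef_pos": TCP position; "eef_rot": TCP orientation; "wrist_force": force on the tool from outside, world axes, zero at the start; "torque": the same for the moment, N m; "opening": opening from 0.0 (shut) to 1.0 (fully open); "grasp_force": force on a finger pad.
Only numpy, scipy, OpenCV 4.12 (cv2) and the standard library are available. Lean on these libraries where they do the work, as an engineer would, in place of code of your own. Each camera call takes 0.05 s, during which the arm holds its last target. There are 200 camera calls.

## Working session

There is one attempt and no reset: what is moved stays moved. The work goes in short steps, Python scripts to look and compute and a tool call to move; the robot and the scene stay as the last step left them, time stands still between calls to the robot, and variables do not carry over. Pictures are saved under pics/ and viewed, at most 10 in all, crops included, and the job is handed in when it is done.

Besides the shell and the picture viewer there is one more tool, called after ">>>" as a command line: name --argument value ..., lists and objects as JSON in quotes. jog_arm: Moves the arm, as the interface text tells. Its arguments: {"type":"object","properties":{"series":{"type":"array"}},"required":["series"]}

```bash
mkdir -p pics; ls; python3 - <<'E'
from bench import ctrl
import cv2,numpy as np
o=ctrl.get_obs();print(o)
for n in("top","side"):
    c=ctrl.camera(n);cv2.imwrite(f"pics/{n}0.png",c["frame"]);np.savez(f"{n}0.npz",**c)
    print(n,c["fx"],c["fy"],c["cx"],c["cy"],c["xyz"],c["rotation"])
E
```

```text
pics
{'time_s': 0.0, 'q': array([-1.33224717e+00,  1.81548876e-01,  1.60802165e+00,  2.46357515e-05,
        1.35377102e+00, -2.06311154e-01]), 'dq': array([ 0.00157224, -0.00086108, -0.00050564, -0.00071176,  0.00023393,
        0.00039225]), 'joint_efforts': array([-8.20552250e-04, -4.44869399e+01, -3.51341128e+01, -3.93187820e-04,
        9.03571432e-03, -6.62383684e-06]), 'eef_pos': array([ 0.24732522, -0.51848207,  0.23037314]), 'eef_rot': array([-8.74528222e-04,  9.75364450e-01,  2.20597879e-01, -2.06957907e-06]), 'wrist_force': array([0.12082509, 0.55463111, 0.2149921 ]), 'torque': array([0.01007456, 0.00746103, 0.04356687]), 'grasp_force': 0.0, 'opening': 1.0012689082486506}
top 512.9590959205904 512.9590959205904 318.44861153706034 197.8979718650512 [ 0.50993835 -0.04659834  1.12234503] [ 0.01573004 -0.70113265  0.71276137 -0.01169597]
side 406.48584261420615 406.48584261420615 314.36712722301195 203.973804382177 [0.19603373 0.62572804 0.48908011] [ 0.13500003 -0.21976819  0.82730341 -0.49904508]
```

View pics/top0.png

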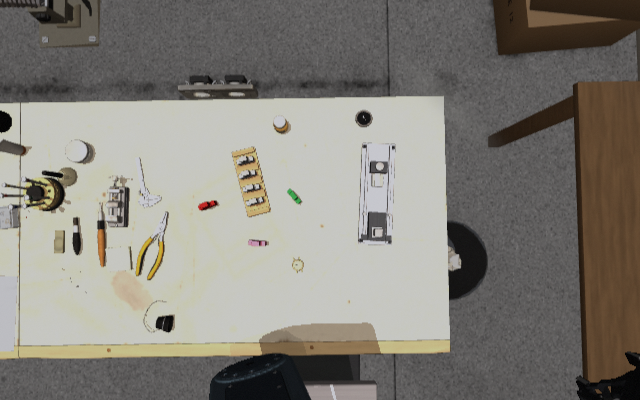

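View pics/side0.png

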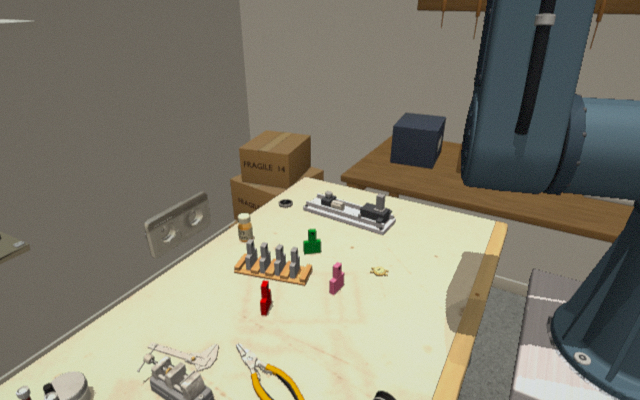

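The top view shows the rack at about (251,181) with four grey shims at (247,160), (248,173), (251,187) and (256,201). The fixture is at (377,193), with the pusher block and post at (377,230), the movement holder at (378,181) and the back stop at (379,166).

Things that could be taken for shims: red (207,205), green (294,196) and pink (258,243), all decoys by colour. Also grey is the vise-like object at (116,207). I choose the four grey ones standing in the rack slots and check them in a close crop.

```bash
cat > h.py <<'E'
import numpy as np,cv2
from scipy.spatial.transform import Rotation as R
def cloud(c):
    q=np.array(c["rotation"]);
    M=R.from_quat(q[[1,2,3,0]]).as_matrix() if q.shape==(4,) else q
    z=c["z_map"];v,u=np.mgrid[:z.shape[0],:z.shape[1]]
    P=np.stack([(u-c["cx"])/c["fx"]*z,(v-c["cy"])/c["fy"]*z,z],-1)@M.T+c["xyz"]
    P[z==0]=np.nan
    return P
def rect(P,m):
    r=cv2.minAreaRect((P[m][:,:2]*1000).astype(np.float32));return np.round(r[0],1),np.round(r[1],1),round(r[2],1),int(m.sum())
E
python3 - <<'E'
from h import *
c=np.load("top0.npz");P=cloud(c);Z=P[...,2]
f=c["frame"]
print("table z",np.nanmedian(Z[260:300,320:420]))
def comps(z0,z1,box,mn=6):
    u0,v0,u1,v1=box;m=np.zeros(Z.shape,np.uint8);m[v0:v1,u0:u1]=((Z>z0)&(Z<z1))[v0:v1,u0:u1]
    n,l=cv2.connectedComponents(m)
    for i in range(1,n):
        k=l==i
        if k.sum()>=mn: print((z0,z1),rect(P,k),'mean',np.round(P[k].mean(0)*1000,1))
fx=(350,135,405,255);rk=(225,140,280,225)
comps(.003,.1,fx);comps(.028,.06,fx);comps(.036,.06,fx);comps(.06,.1,fx);comps(.033,.05,fx)
comps(.003,.1,rk);comps(.045,.07,rk);comps(.022,.07,rk)
a=cv2.resize(f[140:225,225:285],None,fx=6,fy=6,interpolation=cv2.INTER_CUBIC)
b=cv2.resize(f[135:255,345:405],None,fx=5,fy=5,interpolation=cv2.INTER_CUBIC)
o=np.zeros((600,700,3),np.uint8);o[:a.shape[0],:360]=a;o[:600,380:680]=b;cv2.imwrite("pics/crop1.png",o)
s=np.round(Z[140:250:2,378]*1000);print(s)
E
```

```text
table z 0.0004252370179527176
(0.003, 0.1) (array([ 563., -167.]), array([ 79.5, 225.8]), 85.5, 3407) mean [ 560.5 -164.7   22.1]
(0.003, 0.1) (array([ 612. , -119.2]), array([4.6, 7.7]), 43.8, 6) mean [ 612.7 -119.6    4.2]
(0.003, 0.1) (array([ 530.6, -219. ]), array([6.4, 4.4]), 88.9, 6) mean [ 530.6 -219.1    3.3]
(0.003, 0.1) (array([ 514.9, -113. ]), array([8.7, 8.7]), 89.1, 9) mean [ 514.2 -112.3    4.2]
(0.028, 0.06) (array([ 603.1, -169.2]), array([36.5, 51.2]), 88.9, 332) mean [ 606.3 -168.    36.7]
(0.028, 0.06) (array([ 518.6, -136.8]), array([4.3, 4.5]), 0.5, 9) mean [ 518.6 -136.8   33.4]
(0.028, 0.06) (array([ 491.2, -161.4]), array([62.2, 59.1]), 87.4, 504) mean [ 490.1 -160.8   40.9]
(0.028, 0.06) (array([ 515.6, -190.2]), array([4.5, 4.3]), 88.9, 9) mean [ 515.6 -190.1   30.8]
(0.036, 0.06) (array([ 617.6, -169.3]), array([36.1, 21.6]), 88.6, 138) mean [ 617.  -168.3   43. ]
(0.036, 0.06) (array([ 491., -162.]), array([36.2, 58.9]), 88.4, 420) mean [ 493.6 -161.5   42.6]
(0.06, 0.1) (array([ 480.1, -161.1]), array([15.8, 14.4]), 89.0, 71) mean [ 480.2 -160.6   78.9]
[... 1316 characters left out ...]
.2]
(0.045, 0.07) (array([548.6,  95.7]), array([10. , 15.6]), 14.4, 44) mean [548.2  95.   60.9]
(0.022, 0.07) (array([636.8, 115.7]), array([10.5, 35.9]), 14.3, 110) mean [636.  113.9  46.4]
(0.022, 0.07) (array([607.2, 111.2]), array([10.6, 35.8]), 15.0, 106) mean [606.5 109.8  46.5]
(0.022, 0.07) (array([577.4, 102.9]), array([10.1, 35.4]), 11.7, 99) mean [576.9 101.3  46.9]
(0.022, 0.07) (array([548.6,  95.6]), array([10. , 35.7]), 14.4, 93) mean [548.1  94.4  47.4]
[-2.  2. 12. 10. 12. 12. 15. 12. 15. 12. 14. 49. 52. 50. 50. 38. 32. 30.
 31. 32. 34. 32. 33. 12. 15. 11. 11.  7. 12. 12. 11. 12. 13.  8. 12. 14.
 43. 40. 39. 44. 42. 44. 45. 43. 79. 77. 79. 80. 44. 41. 14. 12.  6. -0.
 -4.]
```

View pics/crop1.png

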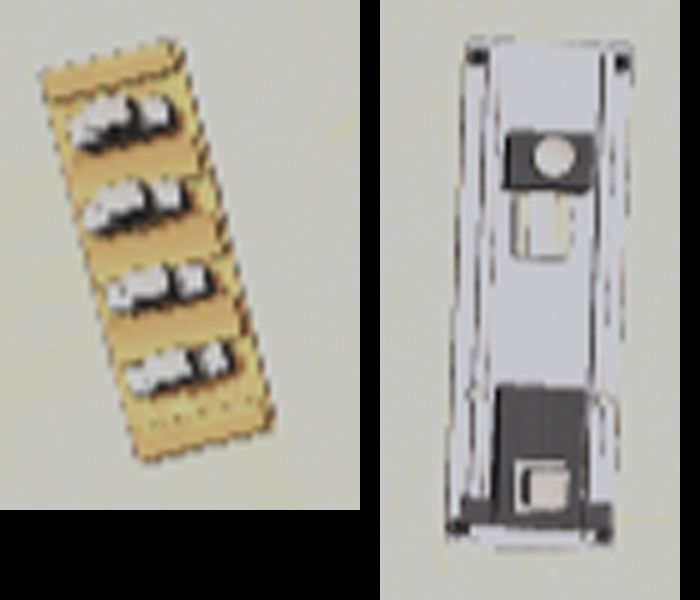

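The crop confirms four grey steel shims in the rack's slots, with their tabs leaning to the right from parallax. The pusher is at the near end of the fixture, and the light holder sits against the dark stop. Next I refine the fixture and rack poses.

```bash
python3 - <<'E'
from h import *
from scipy.optimize import least_squares
for n in("top","side"):
  c=np.load(n+"0.npz");P=cloud(c)*1000;X,Y,Z=P[...,0],P[...,1],P[...,2]
  # rails: yaw
  B=(X>430)&(X<690)&(Y<-110)&(Y>-220)
  print(n,'table',np.nanmedian(Z[(X>300)&(X<420)&(abs(Y+100)<100)]))
  yaw=[]
  m=B&(Z>18)&(Z<28)
  for s in(-1,1):
    k=m&(((Y+165)*s)>14)
    if k.sum()<30: continue
    x,y=X[k],Y[k]
    for _ in range(4):
      p=np.polyfit(x,y,1);r=abs(y-np.polyval(p,x));g=r<4;x,y=x[g],y[g]
    yaw.append((round(np.degrees(np.arctan(p[0])),2),round(np.polyval(p,563),1),len(x)))
  print('rails',yaw)
  th=np.radians(np.mean([a[0] for a in yaw[:2]]))
  U=(X-560)*np.cos(th)+(Y+165)*np.sin(th);V=-(X-560)*np.sin(th)+(Y+165)*np.cos(th)
  def ext(t,k):
    u,v=U[k],V[k];q=lambda a:np.round(np.percentile(a,[1,4,50,96,99]),1)
    print(t,k.sum(),'u',q(u),'v',q(v))
  ext('bed',B&(Z>5)&(abs(V)<45)&(Z<16));ext('post',B&(Z>65)&(U<-40))
  ext('pushertop',B&(Z>36)&(Z<49)&(U<-20)&(abs(V)<24))
  ext('holder',B&(Z>22)&(Z<34)&(U>-20)&(U<43)&(abs(V)<18))
  ext('stop',B&(Z>32)&(Z<42)&(U>25)&(abs(V)<24));ext('knob',B&(Z>45)&(U>25))
E
```

```text
top table 0.4862197639523558
rails [(np.float64(-3.49), np.float64(-191.0), 234), (np.float64(-3.42), np.float64(-141.2), 225)]
bed 1858 u [-107.5 -103.4    9.5  106.3  110.1] v [-36.8 -35.4   1.4  33.8  34.8]
post 71 u [-87.3 -87.  -80.5 -72.8 -72.6] v [-8.8 -8.6 -0.4  6.6  6.7]
pushertop 415 u [-98.  -96.3 -64.4 -40.9 -39.5] v [-18.9 -17.8   0.2  15.9  16.7]
holder 119 u [17.6 18.3 30.4 41.4 42.1] v [-10.5 -10.1   0.9  11.2  11.7]
stop 166 u [27.5 30.3 52.7 68.6 69. ] v [-18.9 -18.4   0.9  15.3  16.8]
knob 56 u [50.  50.3 56.8 64.9 65. ] v [-8.8 -8.6 -0.5  6.   6.9]
side table 0.9947854549590129
rails [(np.float64(-3.47), np.float64(-189.4), 110), (np.float64(-3.35), np.float64(-139.6), 241)]
bed 733 u [-110.7 -109.7  -10.8  100.6  107. ] v [-28.4 -24.1  28.5  36.1  37. ]
post 76 u [-91.  -90.6 -84.3 -75.3 -74.8] v [-8.9 -7.9  5.3  8.2  9. ]
pushertop 239 u [-100.7 -100.2  -72.4  -43.7  -41.3] v [-18.3 -15.6   8.7  18.   19.6]
holder 85 u [14.5 14.8 25.  39.8 41.1] v [-10.2  -8.9   6.6  13.1  13.5]
stop 90 u [26.4 31.9 49.9 65.2 66.6] v [-18.6 -14.6   4.7  17.7  18.6]
knob 31 u [47.3 47.6 53.8 60.6 61.3] v [-6.1 -5.4  3.5  9.  10.1]
```

```bash
python3 - <<'E'
from h import *
for n in("top","side"):
  c=np.load(n+"0.npz");P=cloud(c)*1000;X,Y,Z=P[...,0],P[...,1],P[...,2]
  k=((Z>50)&(Z<68)&(X>535)&(X<650)&(Y>75)&(Y<135)).astype(np.uint8)
  nn,l=cv2.connectedComponents(k)
  C=[]
  for i in range(1,nn):
    if (l==i).sum()>=8: r=rect(P/1000,l==i);print(n,r);C.append(r[0])
  C=np.array(C);p=np.polyfit(C[:,0],C[:,1],1);print(np.degrees(np.arctan(p[0])),C.mean(0))
E
```

```text
top (array([636.9, 115.8]), array([10.3, 15.8]), 13.9, 46)
top (array([607.1, 110.9]), array([10.2, 15.5]), 18.5, 46)
top (array([577.4, 103.1]), array([ 9.8, 16. ]), 11.6, 42)
top (array([548.5,  95.8]), array([10. , 15.5]), 13.4, 41)
12.94186034710545 [592.475 106.4  ]
side (array([634. , 117.6]), array([11.1, 15.1]), 12.7, 65)
side (array([604.2, 112.3]), array([10.4, 18.1]), 12.1, 66)
side (array([574.6, 104.9]), array([10.2, 18.7]), 14.3, 65)
side (array([545.4,  97.3]), array([10.5, 17.5]), 17.3, 65)
13.014367063373877 [589.55  108.025]
```

>>> jog_arm --series '[[[0,0,0,0,0,0.1075,40],[0,0,0,0,0,0.1075,40],[28,-34,0,0,0,0,40],[28,-34,0,0,0,0,40],[28,-34,0,0,0,0,40],[28,-34,0,0,0,0,40],[28,-34,0,0,0,0,40],[28,-34,0,0,0,0,40],[28,-34,0,0,0,0,40],[28,-34,0,0,0,0,40]]]'

```text
time_s: 1.1
eef_pos: [0.4039, -0.2014, 0.2311]
eef_rot: [-0.0, 0.993, 0.114, -0.0]
wrist_force: [0.6, -0.0, 0.4]
opening: 0.466
grasp_force: 0.0
```

>>> jog_arm --series '[[[29,-36,10,0,0,0,40],[29,-36,10,0,0,0,40],[29,-36,10,0,0,0,40],[29,-36,10,0,0,0,40],[29,-36,10,0,0,0,40],[29,-36,10,0,0,0,40],[29,-36,10,0,0,0,40],[0,0,0,0,0,0,40],[0,0,0,0,0,0,40],[0,0,0,0,0,0,40]]]'

```text
time_s: 2.1
eef_pos: [0.5435, 0.0878, 0.1612]
eef_rot: [0.0, 0.993, 0.114, -0.0]
wrist_force: [-0.3, -0.6, 0.0]
opening: 0.467
grasp_force: 0.0
```

>>> jog_arm --series '[[[5,-8,20,0,0,0,40],[0,0,20,0,0,0,40],[0,0,20,0,0,0,40],[0,0,20,0,0,0,40],[0,0,15,0,0,0,40],[0,0,15,0,0,0,40],[0,0,11,0,0,0,40],[0,0,0,0,0,0,40],[0,0,0,0,0,0,40],[0,0,0,0,0,0,40]]]'

```text
time_s: 3.1
eef_pos: [0.5477, 0.0974, 0.0411]
eef_rot: [0.0, 0.993, 0.115, 0.001]
wrist_force: [0.5, 0.5, 0.4]
opening: 0.473
grasp_force: 0.0
```

```bash
python3 - <<'E'
from bench import ctrl
import cv2
f=ctrl.camera("side")["frame"];cv2.imwrite("pics/s1.png",cv2.resize(f[150:320,180:380],None,fx=4,fy=3.5))
E
```

```text
(no output)
```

View pics/s1.png

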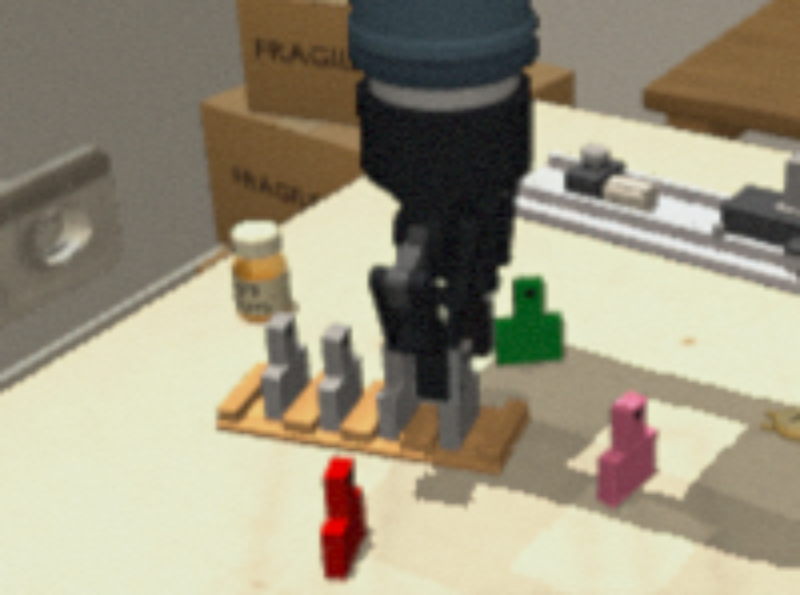

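The picture shows the open fingers over the nearest rack shim, its body at crop (460,400), with the neighbouring shims clear. I'll close.

>>> jog_arm --series '[[[0,0,2,0,0,0,10],[0,0,0,0,0,0,10],[0,0,0,0,0,0,10],[0,0,0,0,0,0,10],[0,0,0,0,0,0,10],[0,0,0,0,0,0,10],[0,0,0,0,0,0,10],[0,0,0,0,0,0,10],[0,0,0,0,0,0,10],[0,0,0,0,0,0,10]]]'

```text
time_s: 4.15
eef_pos: [0.5471, 0.0974, 0.0385]
eef_rot: [0.0, 0.993, 0.115, 0.0]
wrist_force: [-0.5, 0.4, 3.8]
opening: 0.172
grasp_force: 59.0
```

>>> jog_arm --series '[[[0,0,-5,0,0,0,10],[0,0,-8,0,0,0,10],[0,0,-12,0,0,0,10],[0,0,-15,0,0,0,10],[0,0,-20,0,0,0,10],[0,0,-20,0,0,0,10],[0,0,0,0,0,0.0725,10],[0,0,0,0,0,0.0725,10],[0,0,0,0,0,0.0725,10],[0,0,0,0,0,0.0725,10]]]'

```text
time_s: 5.15
eef_pos: [0.5473, 0.0973, 0.1198]
eef_rot: [0.0, 1.0, -0.032, 0.001]
wrist_force: [0.0, -0.8, -1.7]
opening: 0.17
grasp_force: 58.6
```

>>> jog_arm --series '[[[4,15,0,0,0,0,10],[4,32,0,0,0,0,10],[4,32,0,0,0,0,10],[4,36,0,0,0,0,10],[4,36,0,0,0,0,10],[4,36,0,0,0,0,10],[4,34,0,0,0,0,10],[3,25,0,0,0,0,10],[0,15,0,0,0,0,10],[0,0,0,0,0,0,10]]]'

```text
time_s: 6.15
eef_pos: [0.562, -0.1675, 0.1189]
eef_rot: [0.0, 1.0, -0.031, 0.0]
wrist_force: [-0.7, 0.0, -0.6]
opening: 0.171
grasp_force: 58.6
```

>>> jog_arm --series '[[[0,0,12,0,0,0,10],[0,0,14,0,0,0,10],[0,0,14,0,0,0,10],[0,0,8,0,0,0,10],[0,0,0,0,0,0,10],[0,0,0,0,0,0,10],[0,0,0,0,0,0,10],[0,0,0,0,0,0,10],[0,0,0,0,0,0,10],[0,0,0,0,0,0,10]]]'

```text
time_s: 7.15
eef_pos: [0.5623, -0.1652, 0.0707]
eef_rot: [0.0, 1.0, -0.03, 0.0]
wrist_force: [-0.9, 0.6, -1.5]
opening: 0.17
grasp_force: 58.6
```

```bash
python3 - <<'E'
from bench import ctrl
import cv2
from h import *
f=ctrl.camera("top");s=ctrl.camera("side")
a=cv2.resize(f["frame"][135:255,335:415],None,fx=4.5,fy=4.5,interpolation=cv2.INTER_CUBIC);b=cv2.resize(s["frame"][150:250,290:410],None,fx=3.6,fy=4,interpolation=cv2.INTER_CUBIC)
o=np.zeros((540,800,3),np.uint8);o[:,:360]=a;o[:400,365:797]=b;cv2.imwrite("pics/c2.png",o)
E
```

```text
(no output)
```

View pics/c2.png

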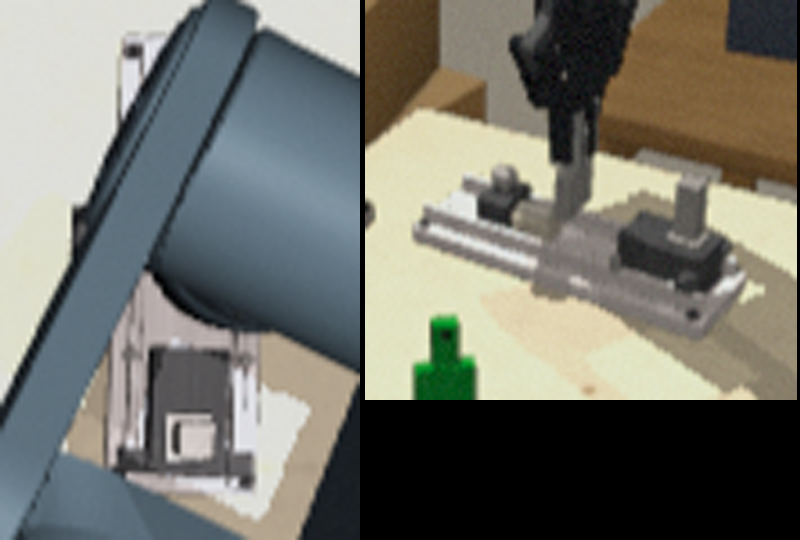

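The shim hangs at crop (570,190), between the holder (540,215) and the pusher (640,245), and is lined up with the rails. I'll lower it.

>>> jog_arm --series '[[[0,0,6,0,0,0,10],[0,0,6,0,0,0,10],[0,0,5,0,0,0,10],[0,0,4,0,0,0,10],[0,0,2,0,0,0,10],[0,0,1,0,0,0,10],[0,0,1,0,0,0,10],[0,0,0,0,0,0,10],[0,0,0,0,0,0,10],[0,0,0,0,0,0,10]]]'

```text
time_s: 8.25
eef_pos: [0.5622, -0.1651, 0.0455]
eef_rot: [0.0, 1.0, -0.03, 0.0]
wrist_force: [0.1, 0.2, -0.1]
opening: 0.17
grasp_force: 58.7
```

>>> jog_arm --series '[[[0,0,1,0,0,0,10],[0,0,0,0,0,0,10],[0,0,0,0,0,0,20],[0,0,0,0,0,0,24],[0,0,0,0,0,0,34],[0,0,0,0,0,0,34],[0,0,-10,0,0,0,34],[0,0,-20,0,0,0,34],[0,0,-25,0,0,0,34],[0,0,-25,0,0,0,34]]]'

```text
time_s: 9.25
eef_pos: [0.562, -0.165, 0.1257]
eef_rot: [-0.0, 1.0, -0.03, -0.0]
wrist_force: [0.0, -0.5, -0.2]
opening: 0.399
grasp_force: 0.0
```

>>> jog_arm --series '[[[0,-25,0,0,0,0,40],[0,-35,0,0,0,0,40],[0,-35,0,0,0,0,40],[-1,-35,0,0,0,0,40],[-1,-40,0,0,0,0,40],[0,-40,0,0,0,0,40],[0,-35,0,0,0,0,40],[0,-24,0,0,0,0,40],[0,0,0,0,0,-0.0725,40],[0,0,0,0,0,-0.0725,40]]]'

```text
time_s: 10.25
eef_pos: [0.5764, 0.1049, 0.1251]
eef_rot: [0.0, 0.999, 0.045, 0.0]
wrist_force: [0.1, -0.3, -0.8]
opening: 0.468
grasp_force: 0.0
```

>>> jog_arm --series '[[[0,0,0,0,0,-0.0725,40],[0,0,0,0,0,-0.0725,40],[0,0,10,0,0,0,40],[0,0,10,0,0,0,40],[0,0,10,0,0,0,40],[0,0,0,0,0,0,40],[0,0,0,0,0,0,40],[0,0,0,0,0,0,40],[0,0,0,0,0,0,40],[0,0,0,0,0,0,40]]]'

```text
time_s: 11.25
eef_pos: [0.5766, 0.1036, 0.0948]
eef_rot: [0.0, 0.993, 0.115, 0.0]
wrist_force: [0.8, -0.0, 0.4]
opening: 0.467
grasp_force: 0.0
```

```bash
cat > m.py <<'E'
from bench import ctrl
from h import *
th=np.radians(-3.43)
for n in("top","side"):
  c=ctrl.camera(n);P=cloud(c)*1000;X,Y,Z=P[...,0],P[...,1],P[...,2]
  B=(X>430)&(X<690)&(Y<-110)&(Y>-220)
  U=(X-560)*np.cos(th)+(Y+165)*np.sin(th);V=-(X-560)*np.sin(th)+(Y+165)*np.cos(th)
  def comp(t,k,mn=8):
    nn,l=cv2.connectedComponents(k.astype(np.uint8))
    for i in range(1,nn):
      g=l==i
      if g.sum()>=mn: print(n,t,g.sum(),'u',np.round(np.percentile(U[g],[2,98]),1),'v',np.round(np.percentile(V[g],[2,98]),1),'z',np.round(np.median(Z[g]),1))
  comp('tabs/post',B&(Z>60)&(Z<90)); comp('holder',B&(Z>22)&(Z<34)&(U>8)&(U<43)&(abs(V)<18));comp('pusher',B&(Z>36)&(Z<49)&(U<-20)&(abs(V)<24),50)
  comp('knob',B&(Z>45)&(Z<55)&(U>40))
E
python3 m.py
```

```text
top tabs/post 40 u [-1.4  7.3] v [-6.8  8. ] z 68.4
top tabs/post 71 u [-87.1 -72.7] v [-8.8  7. ] z 80.0
top holder 121 u [17.7 41.3] v [-10.3  11.3] z 30.5
top pusher 410 u [-97.1 -39.9] v [-18.3  16.4] z 42.7
top knob 54 u [50.3 65. ] v [-8.7  6. ] z 50.0
side tabs/post 33 u [-4.4  5.7] v [-7.4  8.9] z 67.4
side tabs/post 94 u [-90.9 -74.8] v [-7.5  9.3] z 73.3
side holder 82 u [14.6 41.6] v [-7.1 14.1] z 30.3
side pusher 236 u [-100.7  -42.1] v [-16.8  18.4] z 42.9
side knob 29 u [47.4 61.9] v [-5.8  8.3] z 49.8
```

Shim 1 stands upright on the bed, with its tab top at z = 68 mm. Now shim 2.

>>> jog_arm --series '[[[0,0,15,0,0,0,40],[0,0,15,0,0,0,40],[0,0,14,0,0,0,40],[0,0,12,0,0,0,40],[0,0,0,0,0,0,40],[0,0,0,0,0,0,30],[0,0,0,0,0,0,10],[0,0,0,0,0,0,10],[0,0,0,0,0,0,10],[0,0,0,0,0,0,10]]]'

```text
time_s: 12.35
eef_pos: [0.5769, 0.1036, 0.039]
eef_rot: [0.0, 0.993, 0.115, 0.001]
wrist_force: [0.6, 0.5, 2.1]
opening: 0.173
grasp_force: 58.8
```

>>> jog_arm --series '[[[0,0,0,0,0,0,10],[0,0,0,0,0,0,10],[0,0,0,0,0,0,10],[0,0,0,0,0,0,10],[0,0,-5,0,0,0,10],[0,0,-10,0,0,0,10],[0,0,-15,0,0,0,10],[0,0,-20,0,0,0,10],[0,0,-20,0,0,0,10],[0,0,-10,0,0,0,10]]]'

```text
time_s: 13.35
eef_pos: [0.5775, 0.1036, 0.1213]
eef_rot: [0.0, 0.993, 0.115, 0.002]
wrist_force: [-0.5, -0.1, -1.1]
opening: 0.168
grasp_force: 58.6
```

>>> jog_arm --series '[[[0,0,0,0,0,0.0725,10],[0,0,0,0,0,0.0725,10],[0,0,0,0,0,0.0725,10],[0,0,0,0,0,0.0725,10],[-3,20,0,0,0,0,10],[-3,32,0,0,0,0,10],[-3,36,0,0,0,0,10],[-3,36,0,0,0,0,10],[-3,36,0,0,0,0,10],[-3,36,0,0,0,0,10]]]'

```text
time_s: 14.35
eef_pos: [0.546, -0.0922, 0.1187]
eef_rot: [-0.0, 1.0, -0.03, 0.0]
wrist_force: [0.7, -0.4, -0.9]
opening: 0.175
grasp_force: 58.7
```

>>> jog_arm --series '[[[-3,34,0,0,0,0,10],[0,24,0,0,0,0,10],[0,15,0,0,0,0,10],[0,0,0,0,0,0,10],[0,0,0,0,0,0,10],[0,0,0,0,0,0,10],[0,0,10,0,0,0,10],[0,0,10,0,0,0,10],[0,0,0,0,0,0,10],[0,0,0,0,0,0,10]]]'

```text
time_s: 15.35
eef_pos: [0.5387, -0.1631, 0.0975]
eef_rot: [-0.0, 1.0, -0.03, -0.001]
wrist_force: [-0.1, 0.1, -1.4]
opening: 0.169
grasp_force: 58.7
```

>>> jog_arm --series '[[[0,0,12,0,0,0,10],[0,0,12,0,0,0,10],[0,0,10,0,0,0,10],[0,0,7,0,0,0,10],[0,0,5,0,0,0,10],[0,0,3,0,0,0,10],[0,0,2,0,0,0,10],[0,0,1,0,0,0,10],[0,0,0,0,0,0,10],[0,0,0,0,0,0,10]]]'

```text
time_s: 16.35
eef_pos: [0.5394, -0.1638, 0.0466]
eef_rot: [0.0, 1.0, -0.03, 0.0]
wrist_force: [0.6, -0.8, -1.5]
opening: 0.169
grasp_force: 58.7
```

>>> jog_arm --series '[[[0,0,1,0,0,0,10],[0,0,1,0,0,0,10],[0,0,0,0,0,0,10],[0,0,0,0,0,0,20],[0,0,0,0,0,0,24],[0,0,0,0,0,0,34],[0,0,0,0,0,0,34],[0,0,-10,0,0,0,34],[0,0,-25,0,0,0,34],[0,0,-25,0,0,0,34]]]'

```text
time_s: 17.35
eef_pos: [0.5388, -0.1634, 0.1051]
eef_rot: [-0.0, 1.0, -0.03, -0.001]
wrist_force: [0.2, 0.7, 0.1]
opening: 0.404
grasp_force: 0.0
```

>>> jog_arm --series '[[[-20,0,-5,0,0,0,34],[-40,0,0,0,0,0,34],[-40,0,0,0,0,0,34],[-40,0,0,0,0,0,34],[-30,0,0,0,0,0,34],[0,0,0,0,0,0,34],[0,0,0,0,0,0,34],[0,0,0,0,0,0,34],[0,0,0,0,0,0,34],[0,0,0,0,0,0,34]]]'

```text
time_s: 18.35
eef_pos: [0.3701, -0.1535, 0.1093]
eef_rot: [-0.0, 1.0, -0.03, 0.0]
wrist_force: [0.2, -0.2, 0.3]
opening: 0.402
grasp_force: 0.0
```

```bash
python3 m.py; python3 - <<'E'
from bench import ctrl
import cv2
from h import *
s=ctrl.camera("side")
cv2.imwrite("pics/c3.png",cv2.resize(s["frame"][140:300,230:410],None,fx=3.5,fy=3.5,interpolation=cv2.INTER_CUBIC))
E
```

```text
top tabs/post 40 u [-1.4  7.3] v [-6.8  7.8] z 68.3
top tabs/post 40 u [-23.9 -15.5] v [-7.7  8.2] z 68.5
top tabs/post 71 u [-87.1 -72.6] v [-8.6  6.9] z 79.8
top holder 123 u [17.6 41.4] v [-10.4  11.4] z 30.7
top pusher 412 u [-97.  -39.9] v [-18.4  16.5] z 42.7
top knob 55 u [50.3 65. ] v [-9.   6.1] z 50.3
side tabs/post 34 u [-4.4  5.3] v [-6.6  9.9] z 67.4
side tabs/post 34 u [-27.8 -17.7] v [-6.5  8.9] z 66.3
side tabs/post 93 u [-90.8 -74.9] v [-6.6  9. ] z 73.6
side holder 84 u [14.7 41.8] v [-7.6 13.6] z 29.9
side pusher 240 u [-100.3  -42. ] v [-17.3  18.2] z 42.9
side knob 31 u [47.2 61.7] v [-5.8  8.4] z 50.7
```

View pics/c3.png

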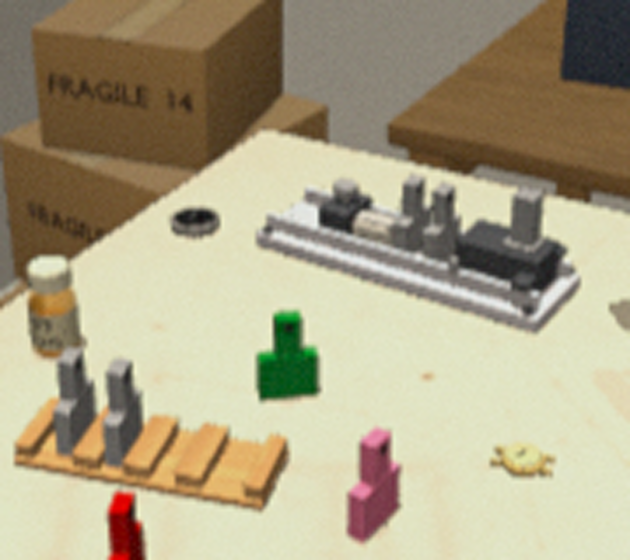

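Both shims stand upright in the gap, at crop (413,215) and (443,220). The two spares are still in the rack at (72,400) and (122,410). Now I grip the post.

>>> jog_arm --series '[[[25,0,0,0,0,0,40],[35,0,0,0,0,0,40],[30,0,0,0,0,0,40],[19,0,0,0,0,0,40],[0,0,10,0,0,0,40],[0,0,15,0,0,0,40],[0,0,15,0,0,0,40],[0,0,12,0,0,0,40],[0,0,7,0,0,0,40],[0,0,0,0,0,0,40]]]'

```text
time_s: 19.5
eef_pos: [0.477, -0.1595, 0.049]
eef_rot: [-0.001, 1.0, -0.03, -0.001]
wrist_force: [-0.2, -0.3, -0.4]
opening: 0.469
grasp_force: 0.0
```

>>> jog_arm --series '[[[0,0,0,0,0,0,40],[0,0,0,0,0,0,10],[0,0,0,0,0,0,10],[0,0,0,0,0,0,10],[0,0,0,0,0,0,10],[0,0,0,0,0,0,10],[0,0,0,0,0,0,10],[0,0,0,0,0,0,10],[0,0,0,0,0,0,10],[0,0,0,0,0,0,10]]]'

```text
time_s: 20.5
eef_pos: [0.4791, -0.1613, 0.0513]
eef_rot: [0.001, 1.0, -0.03, 0.001]
wrist_force: [-1.1, -4.0, 1.0]
opening: 0.172
grasp_force: 59.9
```

>>> jog_arm --series '[[[1,0,0,0,0,0,10],[2,0,0,0,0,0,10],[3,0,0,0,0,0,10],[3,0,0,0,0,0,10],[3,0,0,0,0,0,10],[3,0,0,0,0,0,10],[3,0,0,0,0,0,10],[3,0,0,0,0,0,10],[3,0,0,0,0,0,10],[2,0,0,0,0,0,10]]]'

```text
time_s: 21.5
eef_pos: [0.5048, -0.1629, 0.0513]
eef_rot: [0.001, 1.0, -0.03, 0.001]
wrist_force: [-2.7, -4.3, 3.9]
opening: 0.175
grasp_force: 60.1
```

>>> jog_arm --series '[[[1,0,0,0,0,0,10],[1,0,0,0,0,0,10],[1,0,0,0,0,0,10],[1,0,0,0,0,0,10],[1,0,0,0,0,0,10],[0,0,0,0,0,0,10],[0,0,0,0,0,0,10],[0,0,0,0,0,0,10],[0,0,0,0,0,0,10],[0,0,0,0,0,0,10]]]'

```text
time_s: 22.5
eef_pos: [0.5097, -0.1632, 0.0513]
eef_rot: [0.001, 1.0, -0.03, 0.001]
wrist_force: [-2.8, -4.8, 1.9]
opening: 0.176
grasp_force: 60.1
```

>>> jog_arm --series '[[[1,0,0,0,0,0,10],[0,0,0,0,0,0,10],[1,0,0,0,0,0,10],[0,0,0,0,0,0,10],[1,0,0,0,0,0,10],[0,0,0,0,0,0,10],[0,0,0,0,0,0,10],[0,0,0,0,0,0,10],[0,0,0,0,0,0,10],[0,0,0,0,0,0,10]]]'

```text
time_s: 23.5
eef_pos: [0.5127, -0.1633, 0.0513]
eef_rot: [0.001, 1.0, -0.03, 0.001]
wrist_force: [-1.8, -5.4, 2.9]
opening: 0.173
grasp_force: 60.1
```

>>> jog_arm --series '[[[1,0,0,0,0,0,10],[0,0,0,0,0,0,10],[0,0,0,0,0,0,10],[0,0,0,0,0,0,10],[0,0,0,0,0,0,10],[0,0,0,0,0,0,10],[0,0,0,0,0,0,10],[0,0,0,0,0,0,10],[0,0,0,0,0,0,10],[0,0,0,0,0,0,10]]]'

```text
time_s: 24.5
eef_pos: [0.5137, -0.1634, 0.0513]
eef_rot: [0.001, 1.0, -0.03, 0.001]
wrist_force: [-2.7, -4.5, 2.9]
opening: 0.174
grasp_force: 60.1
```

```bash
python3 m.py; python3 - <<'E'
from bench import ctrl
import cv2
from h import *
s=ctrl.camera("side")
cv2.imwrite("pics/c4.png",cv2.resize(s["frame"][170:250,290:410],None,fx=6,fy=6,interpolation=cv2.INTER_CUBIC))
E
```

```text
top knob 47 u [50.3 65.1] v [-8.9  6.2] z 50.2
side tabs/post 163 u [-58.4 -40.6] v [-13.8  21.4] z 76.2
side tabs/post 55 u [-5.9 12.6] v [-6.6  9.8] z 66.7
side holder 63 u [ 9.5 41.5] v [-3.8 17.4] z 29.9
side pusher 165 u [-65.9 -21.1] v [-14.2  18.2] z 42.7
side knob 31 u [46.9 63.1] v [-6.3  8.4] z 49.9
```

View pics/c4.png

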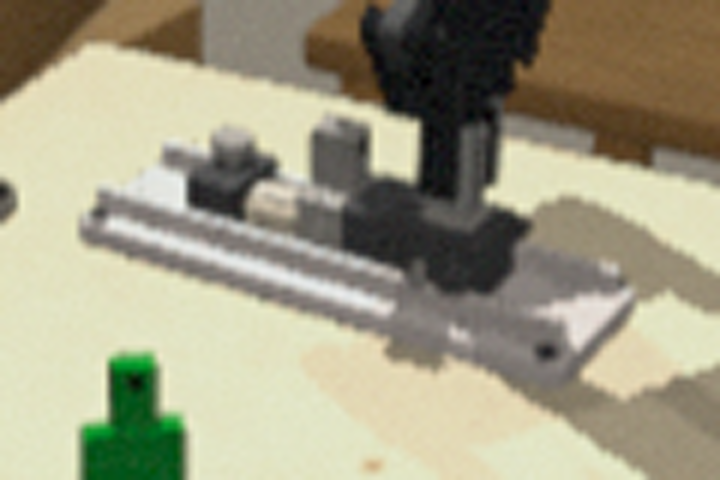

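The two tabs stand flush together at crop (340,155). The holder is at (272,205) and the pusher is right behind the stack. I'll press on in small steps.

>>> jog_arm --series '[[[0.5,0,0,0,0,0,10],[0,0,0,0,0,0,10],[0,0,0,0,0,0,10],[0.5,0,0,0,0,0,10],[0,0,0,0,0,0,10],[0,0,0,0,0,0,10],[0,0,0,0,0,0,10],[0,0,0,0,0,0,10],[0,0,0,0,0,0,10],[0,0,0,0,0,0,10]]]'

```text
time_s: 25.65
eef_pos: [0.5145, -0.1634, 0.0513]
eef_rot: [0.001, 1.0, -0.03, 0.0]
wrist_force: [-2.7, -5.3, 3.3]
opening: 0.176
grasp_force: 60.2
```

>>> jog_arm --series '[[[0.5,0,0,0,0,0,10],[0,0,0,0,0,0,10],[0,0,0,0,0,0,10],[0.5,0,0,0,0,0,10],[0,0,0,0,0,0,10],[0,0,0,0,0,0,10],[0,0,0,0,0,0,10],[0,0,0,0,0,0,10],[0,0,0,0,0,0,10],[0,0,0,0,0,0,10]]]'

```text
time_s: 26.65
eef_pos: [0.5155, -0.1635, 0.0513]
eef_rot: [0.001, 1.0, -0.03, 0.0]
wrist_force: [-3.8, -4.3, 3.3]
opening: 0.175
grasp_force: 60.2
```

>>> jog_arm --series '[[[0.5,0,0,0,0,0,10],[0,0,0,0,0,0,10],[0,0,0,0,0,0,10],[0.5,0,0,0,0,0,10],[0,0,0,0,0,0,10],[0,0,0,0,0,0,10],[0,0,0,0,0,0,10],[0,0,0,0,0,0,10],[0,0,0,0,0,0,10],[0,0,0,0,0,0,10]]]'

```text
time_s: 27.65
eef_pos: [0.5159, -0.1635, 0.0513]
eef_rot: [0.001, 1.0, -0.03, -0.0]
wrist_force: [-5.4, -5.1, 6.6]
opening: 0.172
grasp_force: 60.6
```

>>> jog_arm --series '[[[0.5,0,0,0,0,0,10],[0,0,0,0,0,0,10],[0.5,0,0,0,0,0,10],[0,0,0,0,0,0,10],[0.5,0,0,0,0,0,10],[0,0,0,0,0,0,10],[0.5,0,0,0,0,0,10],[0,0,0,0,0,0,10],[0,0,0,0,0,0,10],[0,0,0,0,0,0,10]]]'

```text
time_s: 28.65
eef_pos: [0.516, -0.1635, 0.0513]
eef_rot: [0.001, 1.0, -0.03, -0.002]
wrist_force: [-14.1, -5.6, 13.4]
opening: 0.18
grasp_force: 61.6
```

```bash
python3 m.py; python3 - <<'E'
from bench import ctrl
import cv2
from h import *
F=[ctrl.camera("side")["frame"].astype(float) for _ in range(6)]
g=np.mean(F,0).astype(np.uint8)
cv2.imwrite("pics/c5.png",cv2.resize(g[185:235,300:390],None,fx=8.8,fy=8.8,interpolation=cv2.INTER_CUBIC))
E
```

```text
top knob 26 u [53.9 65.2] v [-7.3  6.8] z 51.3
side tabs/post 161 u [-56.5 -38.6] v [-14.6  21.7] z 75.8
side tabs/post 56 u [-3.1 15.7] v [-7.3  9.5] z 67.4
side holder 70 u [ 8.4 42.1] v [-8.  17.8] z 29.8
side pusher 155 u [-63.6 -21.4] v [-12.9  19.1] z 42.6
side knob 30 u [47.5 62.2] v [-7.1  7.8] z 49.9
```

View pics/c5.png

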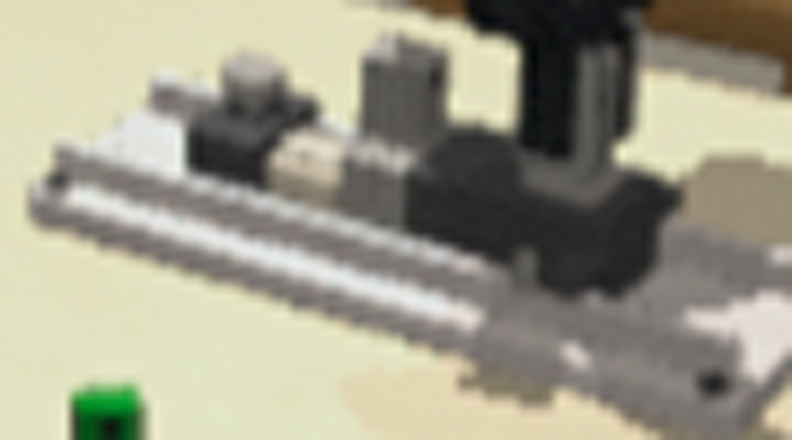

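The picture shows the stop (240,140), holder (305,165), shims (380,175) and pusher (470,190) with no gaps between them. The wing behind the pin at (523,270) still looks short of it. I'll press more firmly.

>>> jog_arm --series '[[[0.5,0,0,0,0,0,10],[0,0,0,0,0,0,10],[0.5,0,0,0,0,0,10],[0,0,0,0,0,0,10],[0.5,0,0,0,0,0,10],[0,0,0,0,0,0,10],[0.5,0,0,0,0,0,10],[0,0,0,0,0,0,10],[0,0,0,0,0,0,10],[0,0,0,0,0,0,10]]]'

```text
time_s: 30.05
eef_pos: [0.516, -0.1635, 0.0513]
eef_rot: [0.0, 1.0, -0.03, -0.005]
wrist_force: [-24.6, -5.0, 20.9]
opening: 0.174
grasp_force: 62.6
```

```bash
python3 -c "
from bench import ctrl
print(ctrl.hand_in())"
```

```text
the job is handed in; nothing more can be done
None
```

I handed the job in with two shims closing the gap, the gripper still holding the post, and the pusher pressing the stack against the movement holder and back stop with about 25 N. By my measurements it is pinched just short of the stop pins (roughly 2 mm, close to the camera accuracy); the two spare shims are in the rack, and I touched nothing else.

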